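# Snap the tablet tray shut and hold the medicine box open

## Task

I want to put the tablet tray away in the medicine box: first press each of its three open covers down until it clicks and stays shut by itself. Then lift the box's lid by its bar and hold it open at 60 degrees for me; finish while still holding it there steadily with the gripper, because it falls shut when let go. Leave the jar, the bottle and the carton where they stand.

Things in the scene. Friction and masses are not known exactly. Their poses are not given: they have to be found in the camera images.
- tray: white plastic tablet tray with three open-topped wells in a row, 80 (x) x 195 (y) x 38 mm high, standing firmly on the counter (it does not slide when pressed). Origin: centre of its underside; x points from its front edge (with the catches) to its back edge (with the hinges), y along the row to the left, z up.
- box: white medicine box with a green lid bearing a white cross, 200 deep (x) x 240 wide (y) x 110 mm high, 5 mm walls, fixed to the counter. Origin: on the counter under the middle of its front wall; x points from the front wall to the hinge side, z up.
- lid: the box's green lid, 200 x 240 x 8 mm, about 0.3 to 0.55 kg, hinged along the box's back top edge. Origin: middle of the hinge line; x, y, z as the box's when shut. Gravity and a spring pull it shut from any angle (about 2 to 4 N at the bar); let go, it falls.
- lid_angle (a joint): opening angle of the lid in rad: 0 shut (level), growing as the front edge with the bar rises; stop at 1.45. 60 degrees is 1.047.
- lid_bar (a point): middle of the lid's steel pull bar, a round bar 12 mm thick, 136 mm long over all, parallel to the hinge (along y). It stands 48 mm clear of the lid's front edge (bar axis to edge) on two 8 mm thick arms, one near each end, level with the lid: 114 mm above the counter when shut, 248 mm from the hinge line. Clear length between the arms 122 mm. Moves with the lid.
- lid_hinge (a point): middle of the lid's hinge line, 114 mm above the counter, 200 mm behind the box's front wall; the hinge axis runs along the box's y.
- right_edge (a point): middle of the top of the front (free) edge of the blue cover of the tray, at y = -64 mm in the tray's frame. The cover is a flat plate 60 long x 56 wide x 4 mm; its hinge line lies at x = +30 mm, z = 38 mm in the tray's frame, and its top is 42 mm above the counter when shut.
- right_angle (a joint): opening angle of the blue cover in rad: 0 fully shut (flat), growing as the front edge rises; stop at 1.1. A stiff hinge keeps it where it is left. Pressed down, it meets a spring catch at about 0.16, snaps past it with some 2 to 4 N at the front edge (twice that halfway to the hinge) and is then held at 0.
- middle_edge (a point): middle of the top of the front (free) edge of the green cover of the tray, at y = 0 mm in the tray's frame. The cover is a flat plate 60 long x 56 wide x 4 mm; its hinge line lies at x = +30 mm, z = 38 mm in the tray's frame, and its top is 42 mm above the counter when shut.
- middle_angle (a joint): opening angle of the green cover in rad: 0 fully shut (flat), growing as the front edge rises; stop at 1.1. A stiff hinge keeps it where it is left. Pressed down, it meets a spring catch at about 0.16, snaps past it with some 2 to 4 N at the front edge (twice that halfway to the hinge) and is then held at 0.
- left_edge (a point): middle of the top of the front (free) edge of the orange cover of the tray, at y = +64 mm in the tray's frame. The cover is a flat plate 60 long x 56 wide x 4 mm; its hinge line lies at x = +30 mm, z = 38 mm in the tray's frame, and its top is 42 mm above the counter when shut.
- left_angle (a joint): opening angle of the orange cover in rad: 0 fully shut (flat), growing as the front edge rises; stop at 1.1. A stiff hinge keeps it where it is left. Pressed down, it meets a spring catch at about 0.16, snaps past it with some 2 to 4 N at the front edge (twice that halfway to the hinge) and is then held at 0.
- jar: loose square white plastic jar, 50 x 50 x 100 mm, bystander behind the tray. Origin: centre of its underside.
- bottle: loose round amber bottle, 42 mm across, 105 mm high, black cap, bystander behind the tray. Origin: centre of its underside.
- carton: loose blue carton with a white band, 45 x 75 x 60 mm high, bystander behind the tray. Origin: centre of its underside.

How it is judged (in metres and radians):
On the way, in this order (a step that is already met when the one before it is completed fails the run):
1. all three covers are clicked shut and let go, the lid not yet lifted (value of joint each of right_angle, middle_angle, left_angle below 0.06 rad and contact force between the fingers and tray below 0.2 N and value of joint lid_angle below 0.2 rad), for 0.2 s.
2. the lid has been lifted (value of joint lid_angle above 0.6 rad), for 0.05 s.
At the end, for the whole second after the job is handed in: The lid stands still at 60 degrees (within 7 degrees), carried by the gripper's fingers and nothing else; all three tray covers are shut by their catches (below 0.06 rad); jar, bottle and carton upright and within 30 mm of where they stood (value of joint each of right_angle, middle_angle, left_angle below 0.06 rad and value of joint lid_angle between 0.927 and 1.167 rad and velocity of joint lid_angle between -0.08 and 0.08 rad/s and contact force between the fingers and lid above 0.5 N and contact force between lid and jar below 0.1 N and contact force between lid and bottle below 0.1 N and contact force between lid and carton below 0.1 N and distance of each of jar, bottle, carton from where it was at the start of the episode below 0.03 m and angle between each of jar, bottle, carton's own z axis and vertical below 0.2 rad); the arm keeps its last pose, push and grip.
It fails at once if a bystander (jar, bottle, carton) is knocked over or pushed more than 30 mm (distance of any of jar, bottle, carton from where it was at the start of the episode above 0.03 m or angle between any of jar, bottle, carton's own z axis and vertical above 0.5 rad).
It also fails if it takes over 64 s, if anything falls off the work surface, if the arm or the gripper's body presses on something with over 40 N, if the wrist force passes 120 N, or if a joint passes its speed limit or range.

## Robot

A 7-joint arm with a two-finger parallel gripper is mounted at the origin on the work surface. World frame = base frame: x ahead of the robot, y to its left, z up, the work surface at z = 0. Lengths are in mm, angles in rad, forces in N, time in s.
With the tool pointing down it reaches from about 400 to 900 mm from the base axis. Payload 5.5 kg.
Tool frame: the origin (TCP) lies midway between the tips of the shut fingers; the grasp point (between the pads) lies ctrl.grip_point_offset behind it (ctrl.grip_point_offset is the distance from the TCP to the grasp point, in mm); z points along the fingers, y is the line along which they close (so a half turn about z gives the same grasp; the last joint's range is limited). The gripper opens to 85 mm and grips with 20 to 120 N. Pads are 22 mm wide; open, the fingers measure 114 mm over their backs; the gripper's body (76 mm by 85 mm) begins 54 mm behind the grasp point. The pads swing forward as they close: fully open they stand 13 mm farther back than shut.
Start: joints at [1.565, 0.501, -0.427, 1.55, 0.221, 1.138, -0.21], TCP at [172.657, -626.649, 231.31] pointing down, gripper open.
Joint ranges: [-2.88, 2.88], [-0.31, 2.03], [-1.54, 1.56], [0.2, 2.42], [-1.41, 4.55], [0.19, 2.02], [-2.57, 2.57]. Speed limits (rad/s): [2.57, 2.57, 3.14, 3.14, 3.14, 3.14, 3.14].

## Interface

Orientations are given as a unit quaternion [x, y, z, w].
In Python, from workcell import ctrl, ik, read_state, viewer gives the robot as it stands. Calls block until the motion is done:
- ctrl.move_pose(position, orientation): joint-space move of the TCP to a pose.
- ctrl.move_linear(position, ori=None, speed=150): straight line of the TCP; ori=None keeps the orientation; speed is the mean speed in mm/s.
- ctrl.set_joints(angles): joint-space move.
- ctrl.gripper_to(opening, newtons=None): opening from 0.0 (shut) to 1.0 (fully open); newtons is the grip in N (None keeps the last); returns when the fingers have stopped.
- ctrl.sleep(seconds).
- ik(position, orientation): joint angles nearest the present ones, or None.
- read_state(): the state.
- viewer.grab_frame(name): name is "side" or "top" or "wrist"; returns a dict with "color" (420x560x3 uint8, red, green, blue), "intrinsics" (3x3 intrinsics, pixels), "pose" (4x4, takes a point from camera to world coordinates). Camera axes: x right, y down, z forward; pixel columns grow to the right and rows downward; lengths in mm; the calibration is good to about 2 mm. A picture is of the moment at which its call begins. There is no depth.
A pose or a line that the arm cannot do raises ctrl.PlanningError and nothing moves.
- ctrl.hand_in(): hands the job in; it is judged then, once.
The state is a dict: "time_s": time; "joints": joint angles; "joint_velocities": joint speeds; "joint_torque": joint torques, N m; "position": TCP position; "tool_rot": TCP orientation; "force": force on the tool from outside, world axes, zero at the start; "wrist_torque": the same for the moment, N m; "gripper_width": opening from 0.0 (shut) to 1.0 (fully open); "finger_force": force on a finger pad.
Only numpy, scipy, OpenCV 4.12 (cv2) and the standard library are available. Lean on these libraries where they do the work, as an engineer would, in place of code of your own. Each camera call takes 0.05 s, during which the arm holds its last target. There are 200 camera calls.

## Working session

There is one attempt and no reset: what is moved stays moved. The work goes in short steps, each a Python script; the robot and the scene stay as the last script left them, time stands still between calls to the robot, and variables do not carry over. Pictures are saved under pics/ and viewed, at most 10 in all, crops included, and the job is handed in when it is done.

```bash
mkdir -p pics; ls; python3 - <<'E'
from workcell import ctrl, ik, read_state, viewer
import cv2, numpy as np
for n in ("side","top"):
    f=viewer.grab_frame(n)
    cv2.imwrite(f"pics/{n}0.png",f["color"][:,:,::-1]); np.savez(f"pics/{n}0.npz",**f)
    print(n,f["intrinsics"].tolist(),np.round(f["pose"],3).tolist())
s=read_state();print(s); print(ctrl.grip_point_offset)
E
```

```text
pics
side [[426.23430425336113, 0.0, 287.48201159298657], [0.0, 426.23430425336113, 209.4223428496761], [0.0, 0.0, 1.0]] [[-0.983, -0.104, 0.148, 476.078], [-0.181, 0.611, -0.77, 799.544], [-0.011, -0.784, -0.62, 764.611], [0.0, 0.0, 0.0, 1.0]]
top [[471.1427976275646, 0.0, 281.4943252615793], [0.0, 471.1427976275646, 203.950714238976], [0.0, 0.0, 1.0]] [[-0.074, -0.977, 0.201, 392.764], [-0.997, 0.073, -0.01, -8.638], [-0.005, -0.201, -0.98, 1205.756], [0.0, 0.0, 0.0, 1.0]]
{'time_s': 0.1, 'joints': array([ 1.5652091 ,  0.50176688, -0.42681279,  1.55135828,  0.22077516,
        1.13826626, -0.21030735]), 'joint_velocities': array([-0.00040616, -0.00104459, -0.00095437, -0.00405246,  0.00175148,
        0.00082906, -0.00056901]), 'joint_torque': array([-1.05242591e-02, -5.70813668e+01, -5.83804473e+00, -2.81750107e+01,
        1.04988733e-02,  5.53977312e-03, -2.54209453e-05]), 'position': array([ 172.42629504, -626.06638648,  230.35015311]), 'tool_rot': array([ 9.90979855e-01,  1.34008060e-01, -7.03176567e-05, -8.72801570e-04]), 'force': array([-0.54027945, -0.08995292, -0.29655137]), 'wrist_torque': array([ 0.0143015 , -0.00250351,  0.01742113]), 'finger_force': 0.0, 'gripper_width': 0.9995797469589585}
18.700000000000003
```

View pics/side0.png

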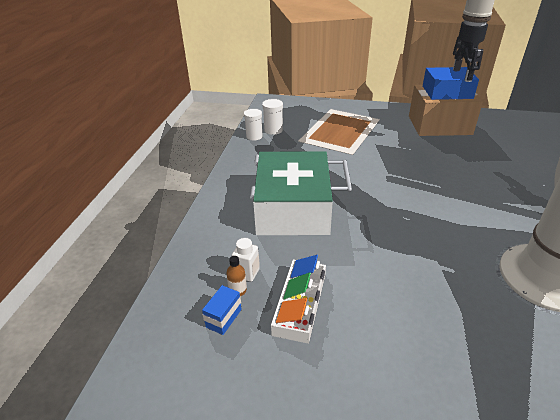

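View pics/top0.png

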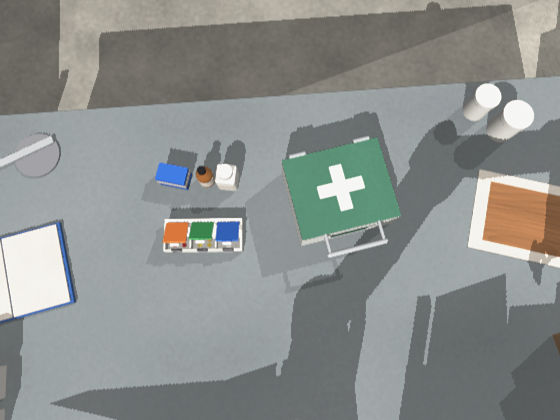

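The side view shows the tray at about (300,300), with the blue, green and orange covers open toward the robot. The box is at (293,190) with its bar at (348,175), toward the robot. In the top view the tray is at (203,235), the lid at (340,190), the bar from (329,255) to (387,241), and the carton, bottle and jar at (173,176), (204,176) and (226,177).

```bash
cat > h.py <<'E'
import numpy as np, cv2
def cast(f,uv,z):
    K,P=f["intrinsics"],f["pose"]; uv=np.atleast_2d(np.float64(uv))
    d=(np.linalg.inv(K)@np.c_[uv,np.ones(len(uv))].T).T@P[:3,:3].T; o=P[:3,3]
    return o+d*((z-o[2])/d[:,2])[:,None]
def tri(f,a,g,b):
    A=cast(f,a,0)[0];B=cast(g,b,0)[0];o=f["pose"][:3,3];p=g["pose"][:3,3]
    u=(A-o)/np.linalg.norm(A-o);v=(B-p)/np.linalg.norm(B-p)
    s,t=np.linalg.lstsq(np.c_[u,-v],p-o,rcond=None)[0]
    return (o+s*u+p+t*v)/2,np.linalg.norm(o+s*u-p-t*v)
def blob(f,lo,hi,roi):
    h=cv2.cvtColor(f["color"],cv2.COLOR_RGB2HSV);m=cv2.inRange(h,np.array(lo),np.array(hi))
    k=np.zeros_like(m);x0,y0,x1,y1=roi;k[y0:y1,x0:x1]=m[y0:y1,x0:x1]
    c=max(cv2.findContours(k,cv2.RETR_EXTERNAL,cv2.CHAIN_APPROX_NONE)[0],key=cv2.contourArea)
    return c.reshape(-1,2).astype(float)
E
python3 - <<'E'
from h import *
np.set_printoptions(precision=1,suppress=True)
T=dict(np.load("pics/top0.npz"));S=dict(np.load("pics/side0.npz"))
def box(c,f,z):
    w=cast(f,c,z)[:,:2].astype(np.float32);r=cv2.minAreaRect(w);return r,cv2.boxPoints(r)
G=([60,80,30],[95,255,255])
for f,roi in((T,(270,130,410,250)),(S,(245,140,340,210))):
    r,p=box(blob(f,*G,roi),f,118);print("lid",r,p.tolist())
# bar : bright thin stroke, top view
g=blob(T,[0,0,170],[180,60,255],(318,238,392,262));r,p=box(g,T,114);print("bar",r,p.tolist(),g.min(0),g.max(0))
g=blob(T,[0,0,190],[180,60,255],(150,205,250,260));r,p=box(g,T,38);print("tray",r,p.tolist())
for n,lo,hi in(("blue",[105,120,60],[125,255,255]),("green",*G),("orange",[3,150,100],[18,255,255])):
    for nm,f,roi in(("T",T,(150,205,250,260)),("S",S,(265,250,332,345))):
        c=blob(f,lo,hi,roi);print(n,nm,cv2.boxPoints(cv2.minAreaRect(c.astype(np.float32))).tolist())
E
```

```text
lid ((646.4107055664062, -162.29042053222656), (197.2235107421875, 238.144287109375), 9.832772254943848) [[528.9132080078125, -61.80763244628906], [569.581787109375, -296.45367431640625], [763.908203125, -262.773193359375], [723.2396240234375, -28.127166748046875]]
lid ((644.7752685546875, -157.35438537597656), (198.78250122070312, 239.69627380371094), 9.730718612670898) [[526.5574951171875, -56.02940368652344], [567.0704345703125, -292.27716064453125], [762.9930419921875, -258.67938232421875], [722.4801025390625, -22.431610107421875]]
bar ((501.5339050292969, -177.31646728515625), (160.5163116455078, 44.171287536621094), 85.7483901977539) [[473.5589599609375, -255.71640014648438], [517.6087036132812, -258.9911193847656], [529.5088500976562, -98.91653442382812], [485.4591064453125, -95.64181518554688]] [318. 238.] [387. 257.]
tray ((570.7701416015625, 182.20941162109375), (195.274658203125, 80.57481384277344), 85.73704528808594) [[523.33642578125, 87.83692932128906], [603.6883544921875, 81.84748840332031], [618.203857421875, 276.5819091796875], [537.8519287109375, 282.57135009765625]]
blue T [[216.0, 222.0], [238.0, 222.0], [238.0, 240.0], [216.0, 240.0]]
blue S [[287.11767578125, 261.4706115722656], [316.76470947265625, 254.05886840820312], [320.70587158203125, 269.8235778808594], [291.058837890625, 277.2353210449219]]
green T [[189.0, 222.0], [212.0, 222.0], [212.0, 239.0], [189.0, 239.0]]
green S [[277.79998779296875, 282.3999938964844], [309.5999755859375, 271.8000183105469], [315.0, 288.0000305175781], [283.20001220703125, 298.6000061035156]]
orange T [[162.8400115966797, 241.87998962402344], [163.9600067138672, 221.71998596191406], [187.16615295410156, 223.0092315673828], [186.04615783691406, 243.1692352294922]]
orange S [[273.78631591796875, 300.9698791503906], [305.9561767578125, 297.5835876464844], [308.21368408203125, 319.0301818847656], [276.0438232421875, 322.4164733886719]]
```

```bash
python3 - <<'E'
import cv2
t=cv2.imread("pics/top0.png")[200:265,150:260];s=cv2.imread("pics/side0.png")[250:350,260:340]
t=cv2.resize(t,None,fx=7,fy=7,interpolation=cv2.INTER_CUBIC)[:455,:770]
cv2.imwrite("pics/c1.png",t)
E
```

```text
(no output)
```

View pics/c1.png

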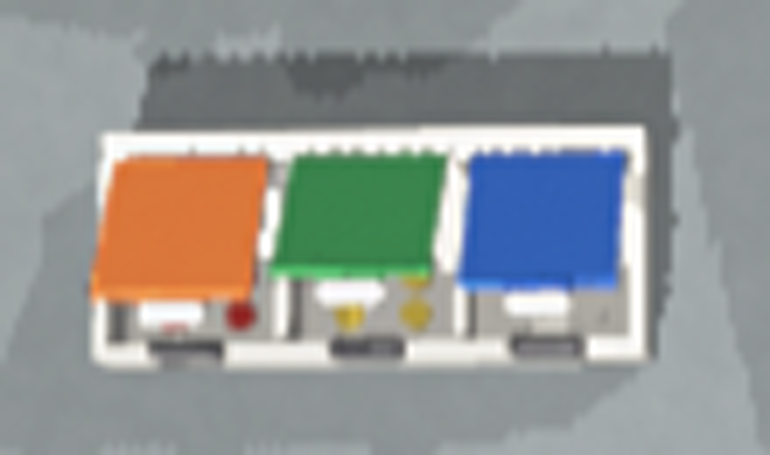

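The crop shows the tray rim upright and all three covers partly open, with the front edges at rows 241–243 of the top image. The tray rectangle measures 195 x 80.6 mm and the lid 239 x 198 mm, both matching the given sizes. Next I press the covers with the fingers shut.

```bash
cat >> h.py <<'E'
from scipy.spatial.transform import Rotation as R
def frame(yaw):
    c,s=np.cos(yaw),np.sin(yaw);return np.array([c,s,0]),np.array([-s,c,0])
def down(X):  # tool pointing down with tool x along X
    Z=np.array([0,0,-1.]);return R.from_matrix(np.c_[X,np.cross(Z,X),Z]).as_quat()
E
cat > press.py <<'E'
from h import *
from workcell import ctrl, ik, read_state, viewer
tx,ty=frame(np.radians(-4.26));c=np.array([570.8,182.2,0]);q=down(tx)
print(ik(c-64*ty+[0,0,125],q))
s=read_state();ctrl.move_linear(s["position"]+[0,0,90],speed=250)
ctrl.gripper_to(0.0,40)
for y in(-64,0,64):
    p=c+y*ty
    ctrl.move_pose(p+[0,0,125],q);f0=read_state()["force"][2]
    ctrl.move_linear(p+[0,0,60],speed=100);log=[]
    for z in np.arange(56,37,-2):
        ctrl.move_linear(p+[0,0,z],speed=40);s=read_state();f=s["force"][2]-f0
        log.append((int(z),round(s["position"][2],1),round(f,1)))
        if f>12 and z<45:break
    ctrl.move_linear(p+[0,0,125],speed=200);print(y,log,s["time_s"])
ctrl.move_pose(c-40*tx+[0,0,330],q)
for n in("wrist","top"):
    f=viewer.grab_frame(n);cv2.imwrite(f"pics/{n}1.png",f["color"][:,:,::-1]);np.savez(f"pics/{n}1.npz",**f)
E
python3 press.py
```

```text
[ 0.41495589  0.64621868 -0.90267033  1.81281058  0.60355447  0.98421306
 -2.38588322]
-64 [(56, np.float64(56.3), np.float64(-0.6)), (54, np.float64(54.0), np.float64(0.0)), (52, np.float64(51.9), np.float64(-0.2)), (50, np.float64(49.8), np.float64(0.4)), (48, np.float64(47.8), np.float64(-0.3)), (46, np.float64(46.2), np.float64(5.1)), (44, np.float64(43.9), np.float64(3.1)), (42, np.float64(42.0), np.float64(4.0)), (40, np.float64(41.7), np.float64(19.9))] 7.4583
0 [(56, np.float64(56.3), np.float64(1.2)), (54, np.float64(54.0), np.float64(0.6)), (52, np.float64(51.8), np.float64(0.5)), (50, np.float64(49.9), np.float64(0.1)), (48, np.float64(47.8), np.float64(0.2)), (46, np.float64(46.4), np.float64(4.4)), (44, np.float64(44.1), np.float64(5.6)), (42, np.float64(42.0), np.float64(5.2)), (40, np.float64(41.8), np.float64(18.3))] 11.45
64 [(56, np.float64(56.3), np.float64(-1.5)), (54, np.float64(54.0), np.float64(-0.8)), (52, np.float64(51.8), np.float64(-2.3)), (50, np.float64(49.8), np.float64(-1.3)), (48, np.float64(47.8), np.float64(-0.6)), (46, np.float64(46.4), np.float64(2.7)), (44, np.float64(44.1), np.float64(4.0)), (42, np.float64(42.1), np.float64(3.1)), (40, np.float64(41.8), np.float64(16.3))] 15.4417
```

View pics/wrist1.png

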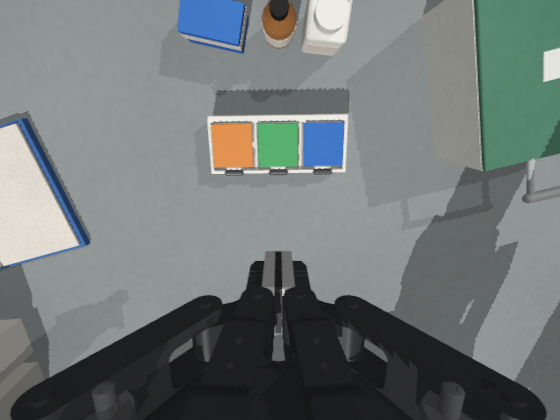

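The wrist picture shows all three covers flat and shut at (232,146), (278,145) and (323,144), with the bystanders untouched. Next I hover over the bar, check that the whole arc is reachable, and look from close by.

```bash
cat > lift.py <<'E'
from h import *
from workcell import ctrl, ik, read_state, viewer
off=ctrl.grip_point_offset
bx,by=frame(np.radians(9.78))
def bar(b,a): # bar position b shut, at lid angle a
    return b+bx*248*(1-np.cos(a))+np.array([0,0,248*np.sin(a)])
E
python3 - <<'E'
from lift import *
b=np.array([499.8,-185.1,114.])
for sg in(1,-1):
    q=down(sg*by)
    print(sg,[None if (j:=ik(bar(b,a)-[0,0,off],q)) is None else np.round(j,2).tolist() for a in(0,.3,.6,.9,1.047)])
    j=ik(b+[0,0,80-off],q)
q=None
for sg in(1,-1):
    try: ctrl.move_pose(b+[0,0,150],down(sg*by)); print("at",sg,read_state()["joints"],read_state()["time_s"]);break
    except ctrl.PlanningError as e: print(e)
f=viewer.grab_frame("wrist");cv2.imwrite("pics/wrist2.png",f["color"][:,:,::-1]);np.savez("pics/wrist2.npz",**f)
print(np.round(f["pose"],2).tolist())
E
```

```text
1 [[1.06, 0.67, -0.99, 1.94, 0.71, 0.93, -0.12], [1.1, 0.58, -1.06, 1.87, 0.59, 1.05, -0.03], [1.08, 0.55, -1.1, 1.74, 0.53, 1.19, 0.0], [0.99, 0.59, -1.11, 1.56, 0.54, 1.33, -0.02], [0.93, 0.63, -1.11, 1.46, 0.56, 1.4, -0.03]]
-1 [[0.14, 0.45, 0.2, 1.97, -0.13, 0.74, -2.55], [-0.08, 0.38, 0.46, 1.91, -0.21, 0.9, -2.49], [-0.1, 0.35, 0.46, 1.78, -0.17, 1.06, -2.55], [-0.27, 0.42, 0.68, 1.6, -0.28, 1.22, -2.5], [-0.26, 0.46, 0.68, 1.51, -0.3, 1.28, -2.52]]
at 1 [ 1.17585479  0.42589688 -1.10736561  1.79357129  0.41093633  1.17929367
  0.11351061] 19.0333
[[0.99, 0.16, 0.05, 486.72], [0.17, -0.94, -0.29, -109.73], [0.0, 0.29, -0.96, 407.2], [0.0, 0.0, 0.0, 1.0]]
```

View pics/wrist2.png

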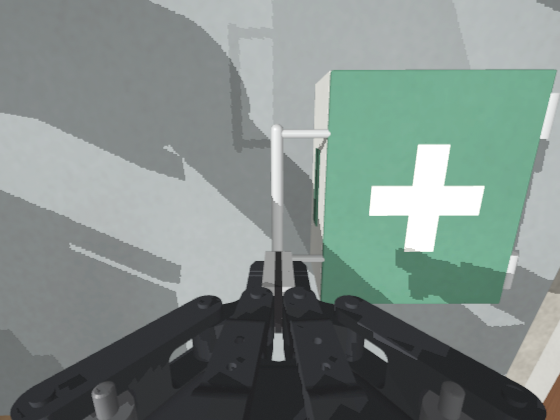

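The wrist view shows the bar vertical at column 278 from row 126 down, with its arms leaving at rows 133 and 259. I turn these into points on the z = 114 plane.

```bash
python3 - <<'E'
from lift import *
np.set_printoptions(precision=1,suppress=True)
F=dict(np.load("pics/wrist2.npz"));T=dict(np.load("pics/top0.npz"))
w=cast(F,[[277,127],[278,150],[278,220],[305,133],[305,259]],114);print(w)
print("arm spacing",(w[4]-w[3])@by, "mid", (w[4]+w[3])/2)
print("in box frame vs b",[( (p-[499.8,-185.1,114])@bx,(p-[499.8,-185.1,114])@by) for p in w])
print("top bar ends",cast(T,[[329,255],[387,241]],114), read_state()["position"])
E
```

```text
[[ 487.2 -117.7  114. ]
 [ 491.8 -138.6  114. ]
 [ 503.9 -208.9  114. ]
 [ 514.3 -118.6  114. ]
 [ 540.1 -247.7  114. ]]
arm spacing -131.58172923710333 mid [ 527.2 -183.1  114. ]
in box frame vs b [(np.float64(-0.9328620349653212), np.float64(68.55611956066346)), (np.float64(0.0038395371623118043), np.float64(47.18843053350039)), (np.float64(-0.017007800097690994), np.float64(-24.10938346178058)), (np.float64(25.61343796733056), np.float64(63.06191036733514)), (np.float64(29.0587827766268), np.float64(-68.5198188697682))]
top bar ends [[ 488.2 -120.9  114. ]
 [ 510.6 -258.4  114. ]] [ 500.1 -184.4  264.1]
```

The arms come out 131.6 mm apart against the 128–130 mm expected, and the bar lies on the predicted line. I grip it and lift along the arc with the tool kept pointing down.

```bash
python3 - <<'E'
from lift import *
np.set_printoptions(precision=1,suppress=True)
b=np.array([499.8,-185.1,114.]);d=np.array([0,0,off]);q=down(by)
ctrl.gripper_to(0.5)
ctrl.move_linear(b-d,q,speed=100);s=read_state();print(s["position"],s["force"])
ctrl.gripper_to(0.0,40);s=read_state();print(s["gripper_width"],s["finger_force"],s["force"],s["time_s"])
if s["gripper_width"]>0.05:
    for a in np.linspace(0,1.047,13)[1:]:
        ctrl.move_linear(bar(b,a)-d,speed=60);s=read_state()
        print(round(a,2),s["position"]-bar(b,a)+d,s["force"],s["wrist_torque"],round(s["gripper_width"],3))
        if np.linalg.norm(s["force"])>45:break
    ctrl.sleep(.5);print(s["time_s"])
    for n in("side","wrist"):
        f=viewer.grab_frame(n);cv2.imwrite(f"pics/{n}3.png",f["color"][:,:,::-1]);np.savez(f"pics/{n}3.npz",**f)
E
```

```text
[ 500.2 -185.3   95.8] [0.5 0.  0.1]
0.1212312817342137 38.93459379673004 [-2.7 -0.7  1.9] 21.7917
0.09 [-0.7 -0.2 -0. ] [-2.  -1.3 -2.6] [-0.4  0.7  0.1] 0.128
0.17 [-0.7 -0.2  0.7] [-4.4 -2.9 -2.9] [-0.4  1.2  0.1] 0.127
0.26 [-0.9 -0.2  1. ] [-7.1 -3.  -0.9] [-0.5  1.6  0. ] 0.122
0.35 [-1.2 -0.3  1. ] [-8.1 -2.1 -1.7] [-0.6  1.8  0. ] 0.122
0.44 [-1.6 -0.3  1. ] [-9.  -2.8  0. ] [-0.6  2.   0.1] 0.121
0.52 [-2.  -0.4  1. ] [-10.6  -3.2   1.5] [-0.6  2.5  0. ] 0.122
0.61 [-2.5 -0.4  1.3] [-12.9  -4.    5.2] [-0.6  2.9  0.1] 0.121
0.7 [-3.  -0.5  1.7] [-15.   -1.7   7.9] [-0.7  3.6  0. ] 0.12
0.79 [-3.  -0.5  2.5] [-18.3  -2.   13.1] [-0.7  4.1 -0. ] 0.12
0.87 [-2.7 -0.4  3.7] [-19.6  -2.9  18.5] [-0.6  4.5  0.1] 0.121
0.96 [-1.2 -0.1  4.9] [-18.   -2.7  19.4] [-0.7  3.9 -0. ] 0.122
1.05 [-0.3  0.1  5.2] [-14.3  -2.7  17.8] [-0.7  3.2  0. ] 0.12
27.8917
```

View pics/side3.png

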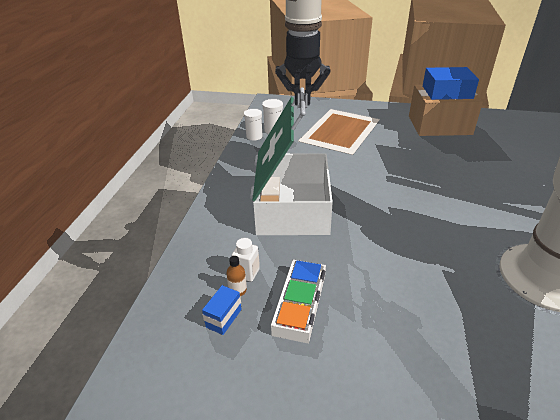

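The side view shows the lid open and held by the gripper at (303,95), with the covers shut and the bystanders in place. I take off the radial preload and measure the lid angle from the green quad.

```bash
python3 - <<'E'
from lift import *
np.set_printoptions(precision=1,suppress=True)
s=read_state();print(s["position"],s["force"])
ctrl.move_linear(s["position"],speed=30);ctrl.sleep(.5);s=read_state();print(s["position"],s["force"],s["finger_force"],s["time_s"],np.abs(s["joint_velocities"]).max())
f=viewer.grab_frame("side");cv2.imwrite("pics/side4.png",f["color"][:,:,::-1]);np.savez("pics/side4.npz",**f)
cv2.imwrite("pics/c4.png",cv2.resize(f["color"][80:210,235:345,::-1],None,fx=4.5,fy=4.5,interpolation=cv2.INTER_CUBIC))
E
```

```text
[ 621.4 -164.   315.2] [-14.3  -2.4  16.2]
[ 621.3 -163.9  315.6] [-4.  -2.1  0.6] 40.90977966785431 29.3167 0.0019602903124401696
```

View pics/c4.png

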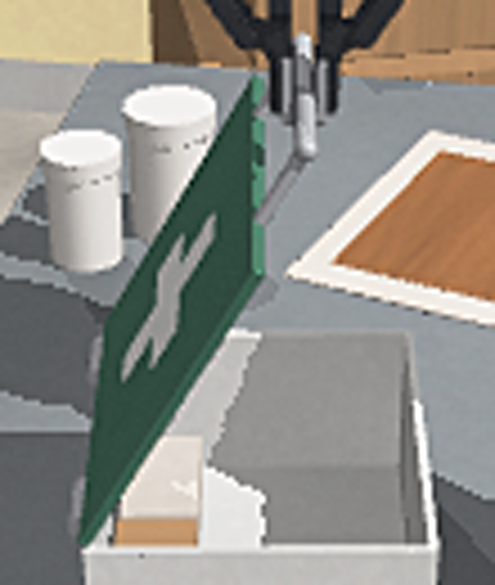

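The crop shows the lid's near hinge corner at (82,545), its near free corner at (255,275), and the bar's near end at (307,152). I intersect those rays with the vertical planes at box y = 120 and 66.

```bash
python3 - <<'E'
from lift import *
F=dict(np.load("pics/side4.npz"));h=np.array([744.1,-142.7,114])
for uv,y in(((82,545),120),((255,275),120),((307,152),66)):
    p=np.array([235,80])+np.array(uv)/4.5
    o=F["pose"][:3,3];d=cast(F,p,0)[0]-o;P=o+d*((h+y*by-o)@by)/(d@by)
    r=P-h;print(P.round(1),"r",np.hypot(r@bx,r[2]).round(1),"angle",np.degrees(np.arctan2(r[2],-(r@bx))).round(1))
E
```

```text
[722.2 -24.7 116.3] r 2.7 angle 56.4
[626.1 -41.3 286.8] r 199.2 angle 60.2
[609.  -99.  327.8] r 248.0 angle 59.5
```

The lid measures about 60 degrees (60.2 and 59.5), with radii of 199 and 248 mm matching the given 200 and 248. The grip is steady, so I hand in.

```bash
python3 -c "
from workcell import ctrl
print(ctrl.hand_in())"
```

```text
the job is handed in; nothing more can be done
None
```

I pressed all three covers shut, and the gripper is holding the lid open at about 60 degrees by its bar; the jar, bottle and carton look unmoved, and the job is handed in (no verdict was returned).

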